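# Start a misting cycle at the seedling bench

## Task

Start the mist over the seedlings from the four grey push stations on the bench: first push the raised wing of the power rocker fully down, then press the square key fully down so that it stays down, then press the round mushroom button fully down for about half a second and let it come up again. Press with the fingertips only, and leave the narrow bar-shaped stop key unpressed. Do not pick up, shift or tip any of the boxes or the other things on the bench.

Things in the scene. Friction and masses are not known exactly. Their poses are not given: they have to be found in the camera images.
- rocker_box: loose grey push station, 0.8 kg, 110 (x) x 84 x 45 mm high, rubber feet, within 0.5 rad of square to the robot; origin centre of underside, x away from the robot. Carries the black V-shaped power rocker, 72 (along x) x 40 mm, pivot along y, 56 mm above the bench over the box's centre. Off: the -x wing is level, the +x wing sticks up. White rim round it.
- rocker_far (a point): point on the top surface of the rocker's raised wing, 25 mm from the pivot along that wing (the box's +x side): about 66 mm above the bench when off, 56 mm when on. It moves with the rocker.
- rocker (a joint): rocker angle, rad: 0 off (+x wing up) to 0.40 on (+x wing fully down and level); starts at 0 to 0.05. About 4 N at the point rocker_far tips it; it stays where it is left.
- square_box: loose grey push station, 0.8 kg, 110 (x) x 84 x 45 mm high, rubber feet, within 0.5 rad of square to the robot; origin centre of underside, x away from the robot. Carries the square key.
- square_key_top (a point): middle of the top of the square black key, 34 x 34 mm, 60 mm above the bench when up (15 mm above the case), in the middle of square_box; moves with the key.
- square_key (a joint): how far the square key is pressed, m: 0 up (starts at 0 to 0.001) to 0.008 fully down. About 4 N moves it; it has no spring and stays down.
- bar_box: loose grey push station, 0.8 kg, 110 (x) x 84 x 45 mm high, rubber feet, within 0.5 rad of square to the robot; origin centre of underside, x away from the robot. Carries the bar key, which is to be left alone.
- bar_key_top (a point): middle of the top of the narrow bar-shaped black key, 18 mm (box x) x 64 mm (box y), 60 mm above the bench, in the middle of bar_box. It is the stop key.
- bar_key (a joint): how far the bar key is pressed, m: 0 up to 0.008 down; about 4 N moves it and it stays down.
- start_box: loose grey push station, 0.8 kg, 110 (x) x 84 x 45 mm high, rubber feet, within 0.5 rad of square to the robot; origin centre of underside, x away from the robot. Carries the round start button.
- start_key_top (a point): middle of the flat top of the round black mushroom button, 44 mm across, 67 mm above the bench when up, in the middle of start_box; moves with the button.
- start_key (a joint): how far the start button is pressed, m: 0 up to 0.008 fully down. It is sprung: 2.5 N to start, 6.5 N fully down; it comes up again when let go.
- pot_a: bystander: small terracotta pot 62 mm across and 55 mm high with seedlings up to about 110 mm above the bench (the leaves cannot be felt); origin at the centre of its underside.
- pot_b: bystander: a second such pot, seedlings up to about 120 mm; origin at the centre of its underside.
- clear_tub: bystander: clear plastic tub 90 mm across, 45 mm high; origin at the centre of its underside.
- spray_bottle: bystander: white bottle 60 mm across, 130 mm high; origin at the centre of its underside.
- dibber: bystander: wooden planting dibber lying flat, handle 110 x 22 x 18 mm along its x with a 50 mm steel tip at +x; origin under the middle of the handle.

How it is judged:
By the outcome, as a careful person would: the job done as asked, in the order asked, and still so for the second after the job is handed in, with the robot touching nothing.
It also fails if it takes over 48 s, if anything falls off the work surface, if the arm or the gripper's body presses on something with over 40 N, if the wrist force passes 120 N, or if a joint passes its speed limit or range.

## Robot

A 6-joint arm with a two-finger parallel gripper is mounted at the origin on the work surface. World frame = base frame: x ahead of the robot, y to its left, z up, the work surface at z = 0. Lengths are in m, angles in rad, forces in N, time in s.
With the tool pointing down it reaches from about 0.325 to 0.85 m from the base axis. Payload 4.4 kg.
Tool frame: the origin (TCP) lies midway between the tips of the shut fingers; the grasp point (between the pads) lies 19 mm behind it; z points along the fingers, y is the direction in which the jaws open and shut (so a half turn about z gives the same grasp; the last joint's range is limited). The gripper opens to 94 mm and grips with 3 to 60 N. Pads are 16 mm wide; open, the fingers measure 119 mm over their backs; the gripper's body (75 mm by 177 mm) begins 78 mm behind the grasp point.
Start: joints at [1.022, 0.207, 1.542, -0, 1.393, -0.15], TCP at [0.223, 0.53, 0.205] pointing down, gripper open.
Joint ranges: [-2.73, 2.73], [-0.86, 2.22], [0.23, 2.46], [-1.11, 4.25], [0.08, 2.63], [-2.82, 2.82]. Speed limits (rad/s): [2.79, 2.79, 3.14, 3.14, 3.14, 3.14].

## Interface

Orientations are given as a unit quaternion [x, y, z, w].
In Python, from plant import ctrl, optics gives the robot as it stands.
- The arm moves only by the shell command python3 -m crank 'ROWS' [FORCE]. ROWS is JSON, a list that holds one entry, the list of rows, each a list of 7 numbers: the finger opening in cm, from 0 to 9.4, then the shift along the world's x, y, z in cm, then the turn, a rotation vector about the world's x, y, z in rad. A call has 1 to 12 rows; each row is the pose to reach, as a shift and turn from the pose measured when the call began; what a row does not reach only later rows make up. A row lasts 1/8 s, in which the tool goes at most 62.5 mm and 10.7 degrees, less where a joint would pass 70% of its speed; a pose out of reach is approached as far as the arm can. A call with a gripper value outside its range is refused whole. The fingers move at their own pace and stop on an object; FORCE is the grip in N (left out, the last holds). Time passes only in rows, so rows that repeat a pose let the fingers close. It gives the time, the measured TCP pose, the force and the opening at its end, in the units of the state.
- ctrl.sense(): the state, without advancing time (a new reading comes with each control period).
- optics.grab_frame(name): name is "scene" or "top"; returns the picture (400x640x3 uint8, red, green, blue); there is no depth.
- optics.get_calibration(name): a dict with "intrinsics" (3x3 intrinsics, pixels), "D" ([k1, k2, p1, p2, k3] as OpenCV has them; the pictures are not rectified), "view" (4x4, takes a point from world to camera coordinates). Camera axes: x right, y down, z forward; pixel columns grow to the right and rows downward; lengths in m; the calibration is good to about 2 mm. A picture is of the moment at which its call begins. get_calibration takes no time and is no camera call.
- ctrl.close_job(): hands the job in, once; it reports no verdict.
The state is a dict: "clock": time; "joint_pos": joint angles; "qvel": joint speeds; "effort": joint torques, N m; "position": TCP position; "eef_rot": TCP orientation; "contact_force": force on the tool from outside, world axes, zero at the start; "ft_torque": the same for the moment, N m; "width": finger opening in m.
Only numpy, scipy, OpenCV 4.12 (cv2) and the standard library are available. Lean on these libraries where they do the work, as an engineer would, in place of code of your own. Each camera call takes 0.05 s, during which the arm holds its last target. There are 200 camera calls.

## Working session

There is one attempt and no reset: what is moved stays moved. The work goes in short steps, Python scripts to look and compute and a shell command to move; the robot and the scene stay as the last step left them, time stands still between calls to the robot, and variables do not carry over. Pictures are saved under pics/ and viewed, about 8 in all and at most 12, crops included, and the job is handed in when it is done.

```bash
mkdir -p pics; ls; python3 - <<'E'
from plant import ctrl, optics
import cv2
print(ctrl.sense())
for n in("top","scene"):
    cv2.imwrite(f"pics/{n}0.png",optics.grab_frame(n)[:,:,::-1]); print(n,optics.get_calibration(n))
E
```

```text
pics
{'clock': 0.0, 'joint_pos': array([ 1.02250180e+00,  2.07411503e-01,  1.54293652e+00,  1.45039602e-06,
        1.39350301e+00, -1.50476217e-01]), 'qvel': array([ 6.15630914e-04, -9.72318495e-04,  1.04404996e-03,  2.01090940e-03,
       -4.41630316e-04, -1.78742849e-05]), 'effort': array([ 7.62500204e-04, -3.70876336e+01, -2.81416994e+01,  6.99862861e-02,
        3.61881056e-02, -1.42595354e-04]), 'position': array([0.2223328 , 0.52940399, 0.20430392]), 'eef_rot': array([ 1.97600114e-01,  9.80282061e-01, -1.06072307e-03, -3.87215071e-04]), 'contact_force': array([-0.56837723,  0.92722449,  0.47603418]), 'ft_torque': array([-0.06164514,  0.00545323,  0.0335957 ]), 'width': 0.09391380091703574}
top {'intrinsics': array([[431.50520978,   0.        , 328.88943544],
       [  0.        , 431.50520978, 201.10670128],
       [  0.        ,   0.        ,   1.        ]]), 'D': array([-0.09483986,  0.        ,  0.        ,  0.        ,  0.        ]), 'view': array([[-0.01027082, -0.99990373,  0.00932951,  0.01541993],
       [-0.99046631,  0.00889124, -0.13746796,  0.54476742],
       [ 0.13737177, -0.01065248, -0.99046228,  1.14750319],
       [ 0.        ,  0.        ,  0.        ,  1.        ]])}
scene {'intrinsics': array([[438.30674095,   0.        , 311.87442256],
       [  0.        , 438.30674095, 203.37812063],
       [  0.        ,   0.        ,   1.        ]]), 'D': array([-0.02670686,  0.        ,  0.        ,  0.        ,  0.        ]), 'view': array([[-0.72870865,  0.68479799, -0.00595123,  0.39013073],
       [ 0.59587364,  0.62975143, -0.498345  , -0.2968333 ],
       [-0.33751786, -0.36669449, -0.86695839,  1.1425933 ],
       [ 0.        ,  0.        ,  0.        ,  1.        ]])}
```

View pics/top0.png

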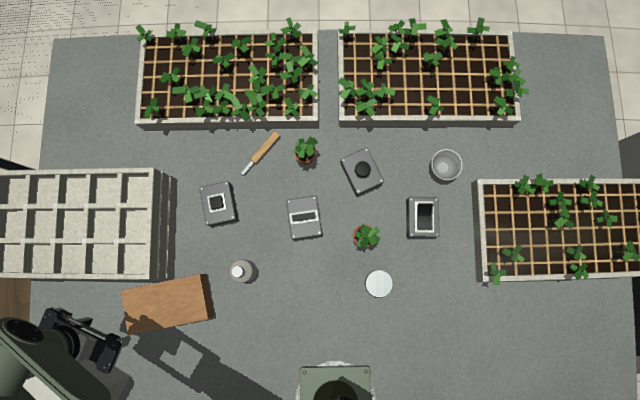

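View pics/scene0.png

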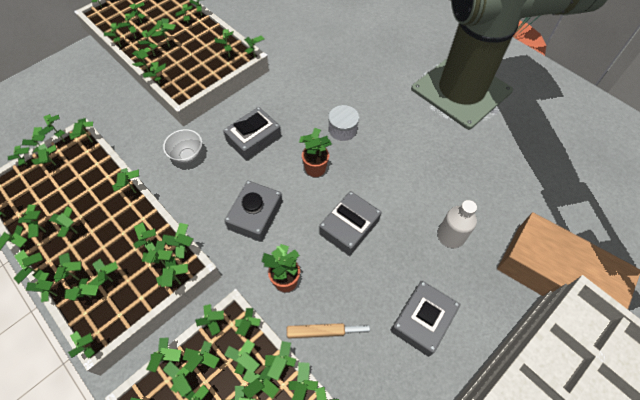

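Top view: square key about (217,203), bar (304,217), round button (363,170), rocker (424,217); pots at (306,150) and (367,237), tub at (446,165). I'll zoom in for precise pixels.

```bash
cat > h.py <<'E'
import numpy as np, cv2
from plant import ctrl, optics
def proj(n,P):
    c=optics.get_calibration(n);V=c["view"]
    return cv2.projectPoints(np.float64(P).reshape(-1,3),cv2.Rodrigues(V[:3,:3])[0],V[:3,3],c["intrinsics"],c["D"])[0][:,0]
def back(n,uv,z):
    c=optics.get_calibration(n);V=c["view"]
    p=cv2.undistortPoints(np.float64(uv).reshape(-1,1,2),c["intrinsics"],c["D"])[:,0]
    d=np.c_[p,np.ones(len(p))]@V[:3,:3]; o=-V[:3,:3].T@V[:3,3]
    return o+d*((z-o[2])/d[:,2])[:,None]
E
python3 - <<'E'
from h import *
im=cv2.imread("pics/top0.png")[140:250,190:450]
cv2.imwrite("pics/topc.png",cv2.resize(im,None,fx=3,fy=3,interpolation=cv2.INTER_CUBIC))
im=cv2.imread("pics/scene0.png")
cv2.imwrite("pics/scc.png",cv2.resize(im[95:365,210:475],None,fx=2.2,fy=2.2,interpolation=cv2.INTER_CUBIC))
E
```

```text
(no output)
```

View pics/topc.png

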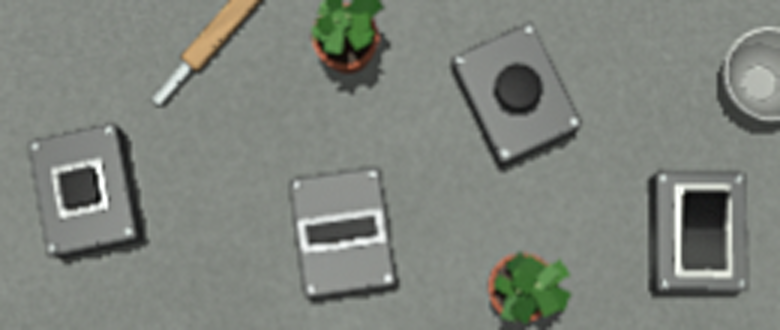

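View pics/scc.png

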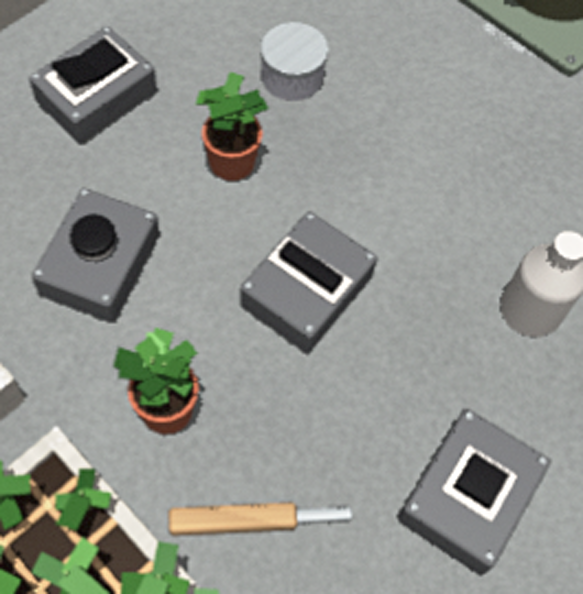

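```bash
python3 - <<'E'
from h import *
f=lambda a:np.array(a)/3+[190,140]
g=lambda a:np.array(a)/2.2+[210,95]
B=dict(square=[(36,147),(109,130),(129,232),(53,247)],rocker=[(663,179),(742,179),(747,285),(664,284)],start=[(461,61),(528,30),(575,122),(506,153)],bar=[(297,185),(372,174),(390,279),(312,291)])
T=dict(square=((80,187),.06,(482,480)),start=((518,88),.067,(93,235)),bar=((342,230),.06,(310,265)))
for k,v in B.items():
    p=back("top",f(v),.045); c=p.mean(0)
    d=(p[0]+p[1]-p[2]-p[3])/2
    yaw=np.arctan2(d[1],d[0]); R=np.array([np.cos(yaw),np.sin(yaw)])
    print(k,c.round(4),"yaw",yaw.round(3),"len",np.linalg.norm(d).round(3),np.linalg.norm((p[0]+p[3]-p[1]-p[2])/2).round(3))
    if k in T: t=T[k];print("  key top",back("top",f([t[0]]),t[1])[0].round(4),"scene",back("scene",g([t[2]]),t[1])[0].round(4), "err px scene", (proj("scene",[*c[:2],t[1]])-g([t[2]])))
    else:
        far=[*(c[:2]+.023*R),.066]; print("  far",np.round(far,4),"top crop px",(proj("top",far)-[190,140])*3,"scene crop",(proj("scene",far)-[210,95])*2.2)
        print(" rim ctr",back("top",f([(703,230)]),.046)[0])
E
```

```text
square [0.5416 0.3161 0.045 ] yaw 0.205 len 0.095 0.07
  key top [0.5412 0.3139 0.06  ] scene [0.5441 0.3194 0.06  ] err px scene [[-0.51724573 -2.19217908]]
rocker [ 0.4972 -0.2512  0.045 ] yaw -0.011 len 0.097 0.075
  far [ 0.5202 -0.2515  0.066 ] top crop px [[708.73306036 203.61893862]] scene crop [[68.89365185 67.27671465]]
 rim ctr [ 0.49846773 -0.25002029  0.046     ]
start [ 0.6286 -0.0834  0.045 ] yaw 0.437 len 0.096 0.07
  key top [ 0.6269 -0.0819  0.067 ] scene [ 0.6304 -0.0772  0.067 ] err px scene [[-1.27185846 -2.41088009]]
bar [0.5    0.0776 0.045 ] yaw 0.152 len 0.097 0.07
  key top [0.5003 0.0776 0.06  ] scene [0.503  0.0819 0.06  ] err px scene [[-0.4924207  -2.21706314]]
```

```bash
python3 -m crank '[[[0,7.5,-19.5,0,0,0,0.1],[0,15,-39,0,0,0,0.2],[0,22,-58,0,0,0,0.3],[0,29.8,-77.9,0,0,0,0.4],[0,29.8,-77.9,0,0,0,0.4],[0,29.8,-77.9,0,0,0,0.4],[0,29.8,-77.9,0,0,0,0.4],[0,29.8,-77.9,0,0,0,0.4],[0,29.8,-77.9,0,0,0,0.4],[0,29.8,-77.9,0,0,0,0.4],[0,29.8,-77.9,0,0,0,0.4],[0,29.8,-77.9,0,0,0,0.4]]]' 20; python3 -m crank '[[[0,0,0,0,0,0,0]]]'
```

```text
clock: 1.6
position: [0.4904, -0.1725, 0.2041]
eef_rot: [-0.001, 1.0, -0.001, -0.0]
contact_force: [0.4, 0.7, 0.5]
width: 0.0002
clock: 1.72
position: [0.4908, -0.1762, 0.2033]
eef_rot: [0.002, 1.0, -0.001, -0.001]
contact_force: [-1.1, -0.7, 0.6]
width: 0.0004
```

```bash
python3 -m crank '[[[0,3,-7.4,0,0,0,0],[0,3,-7.4,0,0,0,0],[0,3,-7.4,-6,0,0,0],[0,3,-7.4,-10.8,0,0,0],[0,3,-7.4,-10.8,0,0,0],[0,3,-7.4,-10.8,0,0,0],[0,3,-7.4,-10.8,0,0,0]]]'; python3 - <<'E'
from h import *
s=ctrl.sense();print(s["position"],s["width"])
a=optics.grab_frame("top")[:,:,::-1];b=optics.grab_frame("scene")[:,:,::-1]
a=cv2.resize(a[150:260,370:480],None,fx=3.6,fy=3.6,interpolation=2);b=cv2.resize(b[80:190,200:310],None,fx=3.6,fy=3.6,interpolation=2)
cv2.imwrite("pics/rk1.png",np.hstack([a,b]))
print((proj("top",s["position"])-[370,150])*3.6,(proj("scene",s["position"])-[200,80])*3.6)
E
```

```text
clock: 2.6
position: [0.5228, -0.2511, 0.0984]
eef_rot: [0.001, 1.0, -0.002, 0.002]
contact_force: [-0.0, 0.2, 0.6]
width: 0.0005
[ 0.5228067  -0.25110782  0.09843875] 0.00046148144132190054
[[212.14206675 199.34908245]] [[138.22732017 132.50959413]]
```

View pics/rk1.png

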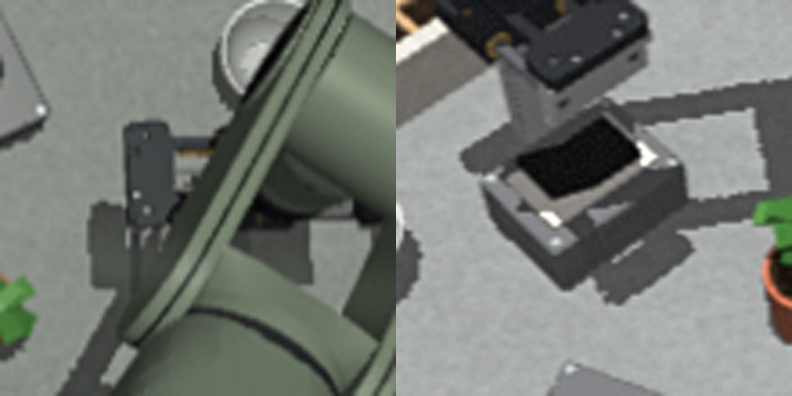

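The tip is over the raised wing, where the calibration puts it. Pressing now.

```bash
python3 -m crank '[[[0,-0.1,0.1,-2.5,0,0,0],[0,-0.1,0.1,-3.1,0,0,0],[0,-0.1,0.1,-3.5,0,0,0],[0,-0.1,0.1,-3.8,0,0,0],[0,-0.1,0.1,-4.0,0,0,0],[0,-0.1,0.1,-4.1,0,0,0],[0,-0.1,0.1,-4.2,0,0,0],[0,-0.1,0.1,-4.2,0,0,0]]]'; python3 -m crank '[[[0,0,0,0,0,0,0]]]'
```

```text
clock: 3.7
position: [0.522, -0.2506, 0.0563]
eef_rot: [0.002, 1.0, -0.003, 0.002]
contact_force: [3.9, -0.3, 4.1]
width: 0.0005
clock: 3.82
position: [0.522, -0.2506, 0.0563]
eef_rot: [0.002, 1.0, -0.003, 0.002]
contact_force: [2.8, 0.8, 2.9]
width: 0.0002
```

```bash
python3 -m crank '[[[0,0,0,-0.2,0,0,0],[0,0,0,-0.2,0,0,0],[0,0,0,-0.2,0,0,0]]]'; python3 -m crank '[[[0,0,0,-0.2,0,0,0],[0,0,0,-0.2,0,0,0],[0,0,0,-0.2,0,0,0]]]'
```

```text
clock: 4.2
position: [0.522, -0.2507, 0.056]
eef_rot: [0.002, 1.0, -0.003, 0.002]
contact_force: [-1.3, 2.0, 13.2]
width: 0.0002
clock: 4.58
position: [0.522, -0.2507, 0.056]
eef_rot: [0.002, 1.0, -0.003, 0.002]
contact_force: [-1.0, 3.1, 13.5]
width: 0.0003
```

Fully down: 56.0 mm, 13 N and no further movement. Lifting and moving to the square key.

```bash
python3 -m crank '[[[0,0,0,3,0,0,0],[0,0,0,8,0,0,0],[0,0,0,14,0,0,0],[0,0,0,14,0,0,0],[0,2,56.7,14,0,0,0.2],[0,2,56.7,14,0,0,0.2],[0,2,56.7,14,0,0,0.2],[0,2,56.7,14,0,0,0.2],[0,2,56.7,14,0,0,0.2],[0,2,56.7,14,0,0,0.2],[0,2,56.7,14,0,0,0.2],[0,2,56.7,14,0,0,0.2]]]'; python3 -m crank '[[[0,0,0,0,0,0,0],[0,0,0,0,0,0,0]]]'
```

```text
clock: 6.08
position: [0.5371, 0.2497, 0.1928]
eef_rot: [-0.098, 0.995, -0.004, -0.001]
contact_force: [1.2, 0.9, 0.3]
width: 0.0002
clock: 6.32
position: [0.5349, 0.2486, 0.1898]
eef_rot: [-0.099, 0.995, -0.005, -0.004]
contact_force: [0.3, -0.1, -0.8]
width: 0.0006
```

```bash
python3 -m crank '[[[0,0.7,6.7,0,0,0,0],[0,0.7,6.7,0,0,0,0],[0,0.7,6.7,-5,0,0,0],[0,0.7,6.7,-9.5,0,0,0],[0,0.7,6.7,-9.5,0,0,0],[0,0.7,6.7,-9.5,0,0,0],[0,0.7,6.7,-9.5,0,0,0]]]'; python3 - <<'E'
from h import *
s=ctrl.sense();print(s["position"],s["width"])
a=optics.grab_frame("top")[:,:,::-1];b=optics.grab_frame("scene")[:,:,::-1]
a=cv2.resize(a[170:260,370:460],None,fx=4.4,fy=4.4,interpolation=2);b=cv2.resize(b[250:360,370:480],None,fx=3.6,fy=3.6,interpolation=2)
cv2.imwrite("pics/sq1.png",np.hstack([a,b]))
print((proj("scene",s["position"])-[370,250])*3.6+[396,0])
E
```

```text
clock: 7.2
position: [0.5441, 0.3157, 0.0978]
eef_rot: [-0.098, 0.995, -0.004, -0.002]
contact_force: [0.5, -0.1, 0.2]
width: 0.0005
[0.5440501 0.315707  0.0978201] 0.0005251699900065506
[[620.67264005 200.01040256]]
```

View pics/sq1.png

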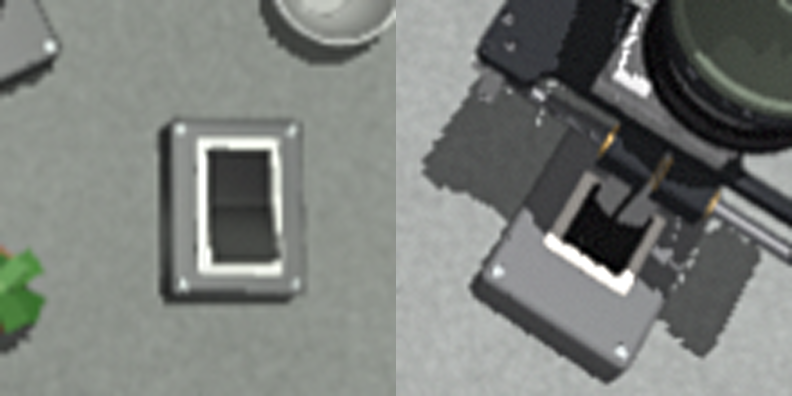

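The rocker has tipped: its shading and shape are reversed and the box hasn't moved. The tip is over the square key, seen at about (615,205) against (621,200) predicted. Pressing the key.

```bash
python3 -m crank '[[[0,-0.2,0.1,-2.8,0,0,0],[0,-0.2,0.1,-3.4,0,0,0],[0,-0.2,0.1,-3.8,0,0,0],[0,-0.2,0.1,-4.1,0,0,0],[0,-0.2,0.1,-4.3,0,0,0],[0,-0.2,0.1,-4.5,0,0,0],[0,-0.2,0.1,-4.7,0,0,0],[0,-0.2,0.1,-4.7,0,0,0],[0,-0.2,0.1,-4.7,0,0,0]]]'; python3 -m crank '[[[0,0,0,-0.2,0,0,0],[0,0,0,-0.2,0,0,0],[0,0,0,-0.2,0,0,0]]]'
```

```text
clock: 8.43
position: [0.5417, 0.317, 0.0522]
eef_rot: [-0.099, 0.995, -0.005, -0.002]
contact_force: [-6.0, -2.0, 11.3]
width: 0.0003
clock: 8.8
position: [0.5417, 0.3171, 0.0522]
eef_rot: [-0.099, 0.995, -0.005, -0.002]
contact_force: [-6.3, -2.4, 12.5]
width: 0.0005
```

Bottomed at 52.2 mm with 12.5 N. Next is the start button.

```bash
python3 -m crank '[[[0,0,0,3,0,0,0],[0,0,0,8,0,0,0],[0,0,0,14,0,0,0],[0,0,0,14,0,0,0],[0,8.6,-39.7,14,0,0,0.2],[0,8.6,-39.7,14,0,0,0.2],[0,8.6,-39.7,14,0,0,0.2],[0,8.6,-39.7,14,0,0,0.2],[0,8.6,-39.7,14,0,0,0.2],[0,8.6,-39.7,14,0,0,0.2],[0,8.6,-39.7,14,0,0,0.2],[0,8.6,-39.7,14,0,0,0.2]]]'; python3 -m crank '[[[0,0,0,0,0,0,0],[0,0,0,0,0,0,0]]]'
```

```text
clock: 10.3
position: [0.6275, -0.0826, 0.1902]
eef_rot: [-0.195, 0.981, -0.005, -0.003]
contact_force: [-0.3, 0.3, -0.4]
width: 0.0002
clock: 10.55
position: [0.627, -0.0812, 0.1893]
eef_rot: [-0.196, 0.981, -0.004, -0.003]
contact_force: [-0.1, 0.5, -0.2]
width: 0.0003
```

```bash
python3 -m crank '[[[0,0.1,0.1,-4,0,0,0],[0,0.1,0.1,-8.7,0,0,0],[0,0.1,0.1,-8.7,0,0,0],[0,0.1,0.1,-8.7,0,0,0]]]'; python3 - <<'E'
from h import *
s=ctrl.sense();print(s["position"])
a=optics.grab_frame("top")[:,:,::-1];b=optics.grab_frame("scene")[:,:,::-1]
cv2.imwrite("pics/st_top.png",a);cv2.imwrite("pics/st_sc.png",b)
a=cv2.resize(b[270:360,380:470],None,fx=4.4,fy=4.4,interpolation=2);b=cv2.resize(b[150:260,200:310],None,fx=3.6,fy=3.6,interpolation=2)
cv2.imwrite("pics/st1.png",np.hstack([a,b]))
print((proj("scene",s["position"])-[200,150])*3.6+[396,0])
E
```

```text
clock: 11.05
position: [0.6291, -0.0796, 0.1039]
eef_rot: [-0.197, 0.98, -0.005, -0.002]
contact_force: [1.0, 0.1, 0.4]
width: 0.0007
[ 0.62908915 -0.07961863  0.10391981]
[[574.84126638 148.80045647]]
```

View pics/st1.png

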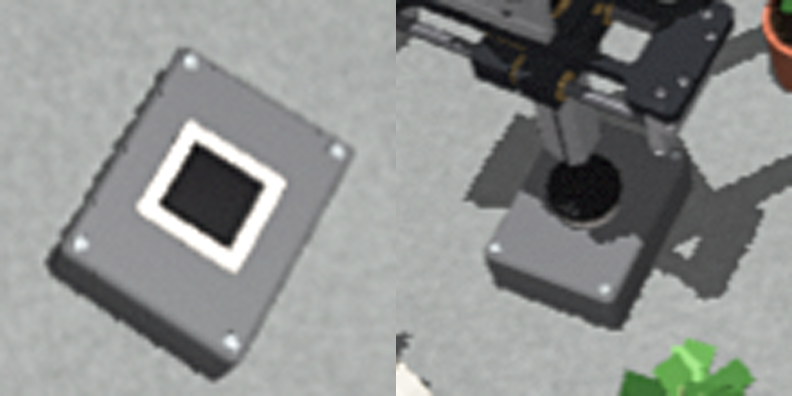

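The square key is flush-down and holds, and the tip is centred on the button. Pressing and holding for about 0.5 s.

```bash
python3 -m crank '[[[0,0,0,-2.5,0,0,0],[0,0,0,-3.2,0,0,0],[0,0,0,-3.2,0,0,0],[0,0,0,-3.9,0,0,0],[0,0,0,-4.75,0,0,0],[0,0,0,-4.75,0,0,0],[0,0,0,-4.75,0,0,0]]]'; python3 -m crank '[[[0,0,0,-0.3,0,0,0],[0,0,0,-0.3,0,0,0]]]';python3 -m crank '[[[0,0,0,3,0,0,0],[0,0,0,8,0,0,0],[0,0,0,14,0,0,0],[0,0,0,14,0,0,0]]]'
```

```text
clock: 12.02
position: [0.6316, -0.0807, 0.0595]
eef_rot: [-0.197, 0.98, -0.006, 0.001]
contact_force: [-1.1, 0.3, 6.4]
width: 0.0006
clock: 12.28
position: [0.6318, -0.0807, 0.0591]
eef_rot: [-0.197, 0.98, -0.006, 0.001]
contact_force: [-6.0, 1.3, 14.4]
width: 0.0005
clock: 12.78
position: [0.636, -0.0818, 0.2062]
eef_rot: [-0.197, 0.98, -0.009, 0.007]
contact_force: [-0.1, 0.3, -0.2]
width: 0.0003
```

At 12.02 s the button was only just reaching bottom, so the full-depth hold may have been only about 0.3 to 0.4 s. A start button can be pressed again without harm, so I'll make one clean, timed press, reading it row by row.

```bash
python3 -m crank '[[[0,-0.8,0.2,-6,0,0,0],[0,-0.8,0.2,-11,0,0,0],[0,-0.8,0.2,-12.4,0,0,0],[0,-0.8,0.2,-12.4,0,0,0],[0,-0.8,0.2,-12.4,0,0,0],[0,-0.8,0.2,-12.4,0,0,0]]]'; python3 -m crank '[[[0,0,0,0,0,0,0],[0,0,0,0,0,0,0]]]'
```

```text
clock: 13.52
position: [0.6299, -0.0803, 0.0847]
eef_rot: [-0.197, 0.98, -0.01, 0.009]
contact_force: [1.2, -0.7, -0.3]
width: 0.0004
clock: 13.78
position: [0.6307, -0.0804, 0.0859]
eef_rot: [-0.197, 0.98, -0.011, 0.009]
contact_force: [0.1, 0.1, -0.4]
width: 0.0007
```

```bash
python3 -m crank '[[[0,-0.2,0,-1.5,0,0,0],[0,-0.2,0,-3.0,0,0,0]]]'; python3 -m crank '[[[0,0,0,-0.6,0,0,0]]]'
```

```text
clock: 14.02
position: [0.63, -0.0808, 0.0582]
eef_rot: [-0.197, 0.98, -0.011, 0.011]
contact_force: [-23.0, 7.5, 74.0]
width: 0.0003
clock: 14.15
position: [0.63, -0.0808, 0.0586]
eef_rot: [-0.197, 0.98, -0.011, 0.01]
contact_force: [-21.0, 4.6, 49.9]
width: 0.0004
```

```bash
python3 -m crank '[[[0,0,0,-0.1,0,0,0]]]'; python3 -m crank '[[[0,0,0,-0.1,0,0,0],[0,0,0,-0.1,0,0,0]]]';python3 -m crank '[[[0,0,0,3,0,0,0],[0,0,0,8,0,0,0],[0,0,0,14,0,0,0],[0,0,0,14,0,0,0]]]'; python3 -m crank '[[[0,-12,16,2,0,0,0],[0,-12,16,2,0,0,0],[0,-12,16,2,0,0,0],[0,-22,36,2,0,0,0],[0,-22,36,2,0,0,0],[0,-22,36,2,0,0,0],[0,-22,36,2,0,0,0],[0,-22,36,2,0,0,0],[0,-22,36,2,0,0,0],[0,-22,36,2,0,0,0]]]'
python3 - <<'E'
from h import *
a=optics.grab_frame("top")[:,:,::-1];b=optics.grab_frame("scene")[:,:,::-1]
cv2.imwrite("pics/f_top.png",a);cv2.imwrite("pics/f_sc.png",b)
o=cv2.imread("pics/top0.png");cr=lambda i:cv2.resize(i[125:265,190:470],None,fx=2.1,fy=2.1,interpolation=2)
cv2.imwrite("pics/final.png",np.vstack([cr(o),cr(a)]))
E
```

```text
clock: 14.28
position: [0.6297, -0.0808, 0.0597]
eef_rot: [-0.197, 0.98, -0.011, 0.009]
contact_force: [-2.5, 0.9, 5.8]
width: 0.0009
clock: 14.52
position: [0.6297, -0.0807, 0.0593]
eef_rot: [-0.197, 0.98, -0.011, 0.009]
contact_force: [-2.7, 0.7, 8.7]
width: 0.0006
clock: 15.02
position: [0.6333, -0.0817, 0.2049]
eef_rot: [-0.197, 0.98, -0.014, 0.014]
contact_force: [-0.5, -0.6, 0.2]
width: 0.0006
clock: 16.27
position: [0.4137, 0.277, 0.2241]
eef_rot: [-0.196, 0.98, -0.014, 0.014]
contact_force: [-0.4, -0.7, -0.3]
width: 0.0007
```

View pics/final.png

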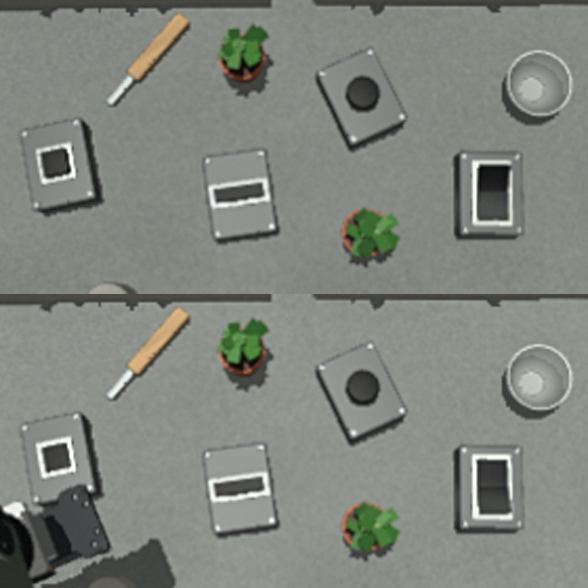

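View pics/f_sc.png

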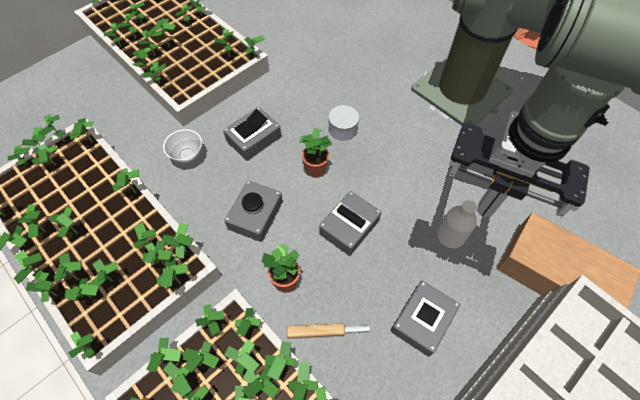

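The rocker is on, the square key is down, the round button is up, and the bar key and boxes haven't changed. The arm is clear, with its tip at z = 0.224 m. Handing in.

```bash
python3 -c "
from plant import ctrl
print(ctrl.close_job())"
```

```text
the job is handed in; nothing more can be done
None
```

I pressed the rocker, the square key and the start button in that order, using only the shut fingertips, and handed the job in at about 16.4 s. I pressed the start button twice and hit it harder than planned the second time.

- **Rocker:** pushed fully down. It bottomed at 56.0 mm with 13 N.
- **Square key:** pressed fully down. It bottomed at 52.2 mm with 12.5 N, and the pictures show it staying down.
- **Start button:** the first hold at full depth may have been only about 0.3 to 0.4 s. I pressed again and held it essentially at the bottom for about 0.5 s. During that hold the reading wavered by about 1 mm, with 5.8 N at one point, so it may briefly have been a few tenths of a millimetre short of full depth.
- **Force on the second press:** the tip landed hard, reading 74 N at the wrist. That is more than I intended but under the 120 N limit.

In the last pictures the rocker is on, the square key is down and the button is up again. The bar key is unpressed, I could see no shift in the boxes or other items, and the arm was clear of everything with no measurable contact force.

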